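# Put the stylus case back in its bay

### The job

Put the flat stylus case back into the empty bay of the little rack, keeping it standing on its long edge throughout. Lift it down from the gauge box and stand it on the table in front of the rack, clear of the bay, and let go of it; then push it from behind along the table, end first, until it is fully home against the rubber stop at the back of the bay. Leave the white boxes in the rack and everything else on the table where they are.

Things in the scene. Friction and masses are not known exactly. Their poses are not given: they have to be found in the camera images.
- stylus_case: Flat plastic case, half grey, half black, 120 x 70 x 20 mm, 0.1 to 0.2 kg, standing on its long edge on the gauge box (so 120 mm long, 20 mm thick, 70 mm high). Origin at the centre of its black 120 x 70 mm face, 35 mm above what it stands on; own y along the 120 mm length, own x vertical, own z horizontal through the 20 mm thickness (see point case_mid for its middle).
- case_mid (a point): The middle of the stylus case's volume (10 mm from the body's origin along own z).
- gauge_box: Closed brown wooden gauge-block box, fixed, 147 mm (own x) by 210 mm (own y), flat top 60 mm above the table. Origin at the centre of its underside. The stylus case starts on top of it.
- rack: Fixed aluminium rack, 114 mm deep (own x), 112 wide (own y; 3 mm thick feet project 18 mm at the sides), 82 high. Origin: centre of its footprint, on the table. Three bays without floor, roofed by two 16 mm wide straps (over mouth and back), at own y -36, 0, +36 mm, each 32 mm wide, 78 high, open to own -x (roughly to the robot): mouth at own x -57 mm, back wall at +53. Two hold a white box each.
- bay_stop: Black rubber end stop at the back of the empty bay. Its origin is on the table in the middle of that bay; axes parallel to the rack (own x points into the bay). Bay mouth at own x -57 mm; rubber face at +47 mm, 22 mm wide, 10 to 60 mm high. With the case home, its middle is at own x -13 mm and its near end stands 16 mm out of the mouth.
- probe_box_1: White box 24 x 60 x 62 mm standing in another bay of the rack; origin at the centre of its underside. Loose; to be left alone.
- probe_box_2: White box 24 x 60 x 62 mm standing in another bay of the rack; origin at the centre of its underside. Loose; to be left alone.
- stepped_shaft: Bystander: upright turned steel stepped shaft, diameter 38 mm, 87 mm high; origin at the centre of its underside. Loose.
- ring_gauge: Bystander: steel ring gauge lying flat, diameter 66 mm, 22 mm high; origin at the centre of its underside. Loose.
- flange_part: Bystander: steel flange, diameter 60 mm, 32 mm high; origin at the centre of its underside. Loose.

How it is judged (in metres and radians):
On the way:
1. the stylus case stands on its long edge on the table in front of the rack, at most 27 mm of it inside the bay, at rest and let go of (angle between the x axis of stylus_case and the z axis of bay_stop, either way round below 0.25 rad and height (world z) of case_mid between 0.03 and 0.042 m and x of case_mid in the frame of bay_stop below -0.09 m and contact force between the fingers and stylus_case below 0.05 N and linear speed of stylus_case below 0.01 m/s), for 0.2 s.
At the end, for the whole second after the job is handed in: The stylus case stands on its long edge on the table in the empty bay, its far end within 6 mm of the rubber stop, released and at rest (angle between the x axis of stylus_case and the z axis of bay_stop, either way round below 0.25 rad and height (world z) of case_mid between 0.03 and 0.042 m and x of case_mid in the frame of bay_stop between -0.019 and -0.008 m and y of case_mid in the frame of bay_stop between -0.012 and 0.012 m and angle between the y axis of stylus_case and the x axis of bay_stop, either way round below 0.15 rad and contact force between the fingers and stylus_case below 0.05 N and linear speed of stylus_case below 0.01 m/s); the robot touches nothing.
It fails at once if the stylus case tips over (leans more than 0.7 rad) (angle between the x axis of stylus_case and the z axis of bay_stop, either way round above 0.7 rad).
It fails at once if a white box in the rack is moved more than 15 mm (distance of any of probe_box_1, probe_box_2 from where it was at the start of the episode above 0.015 m).
It fails at once if a bystander on the table is moved more than 20 mm (distance of any of stepped_shaft, ring_gauge, flange_part from where it was at the start of the episode above 0.02 m).
It also fails if it takes over 48 s, if anything falls off the work surface, if the arm or the gripper's body presses on something with over 40 N, if the wrist force passes 120 N, or if a joint passes its speed limit or range.

### The arm

A 6-joint arm with a two-finger parallel gripper is mounted at the origin on a cart in front of the work surface, level with it; the furniture and walls round the work are solid. World frame = base frame: x ahead of the robot, y to its left, z up, the work surface at z = 0. Lengths are in mm, angles in rad, forces in N, time in s.
With the tool pointing down it reaches from about 350 to 725 mm from the base axis. Payload 4.3 kg.
Tool frame: the origin (TCP) lies between the finger pads; the fingertips stand 17 mm ahead of it and the grasp point (between the pads) lies 2 mm behind it; z points along the fingers, y is the line along which they close (so a half turn about z gives the same grasp; the last joint's range is limited). The gripper opens to 85 mm and grips with 20 to 120 N. Pads are 22 mm wide; open, the fingers measure 114 mm over their backs; the gripper's body (76 mm by 85 mm) begins 54 mm behind the grasp point. The pads swing forward as they close: fully open they stand 13 mm farther back than shut.
Start: joints at [0.991, 0.377, 0.081, 1.274, 0, 1.46], TCP at [260.32, 512.739, 222.029] pointing down, gripper open.
Joint ranges: [-2.72, 2.72], [-0.84, 1.66], [-1.02, 1.22], [-1.77, 2.12], [-1.37, 1.28], [-3.14, 3.14]. Speed limits (rad/s): [2.57, 2.57, 3.14, 3.14, 3.14, 3.14].

### API

Orientations are given as a rotation vector (axis times angle).
In Python, from bench import state, cams, workorder, spotter gives the robot as it stands.
- The arm moves only by the tool apply_moves, never from a script. Its argument "rows" is a list of rows, each a list of 2 entries, a list of its own where there are three numbers: the shift along the tool's x, y, z in cm, then the turn, a rotation vector about the tool's x, y, z in rad. In form: [[[dx, dy, dz], [ax, ay, az]], ...]. A call has exactly 8 rows; each row is the pose to reach, as a shift and turn from the pose commanded when the call began, along the tool's axes at that moment; what a row does not reach only later rows make up. A row lasts 1/8 s, in which the tool goes at most 62.5 mm and 10.7 degrees, less where a joint would pass 70% of its speed; a pose out of reach is approached as far as the arm can. A call with a gripper value outside its range is refused whole. "gripper" is the finger opening in cm, from 0 to 8.54, set as the call begins (left out, the last holds). The fingers move at their own pace and stop on an object; "squeeze" is the grip in N (left out, the last holds). Time passes only in rows, so rows that repeat a pose let the fingers close, or fill a call up. It gives the time, the measured TCP pose, the force, the opening and the grip force at its end, in the units of the state.
- state(): the state, without advancing time (a new reading comes with each control period).
- cams.grab_frame(name): name is "scene" or "top"; returns a dict with "frame" (480x640x3 uint8, blue, green, red), "fx", "fy", "cx", "cy" (pixels), "k1" (the pictures are not rectified: a ray, as slopes to the right and down, at radius r is drawn at 1 + k1 r^2 times it, then the intrinsics apply), "R" (3x3) and "t" (3): a world point X has camera coordinates R X + t. Camera axes: x right, y down, z forward; pixel columns grow to the right and rows downward; lengths in mm; the calibration is good to about 2 mm. A picture is of the moment at which its call begins. There is no depth.
- workorder.finish_job(): hands the job in; it is judged then, once.
Trained networks look in the newest picture that a camera, given by its name, has taken for a name from the list of things; names that differ only in an ending like _2 or _b are one class to them, and where a whole thing is asked for, a point or a joint stands for the part that bears it (a point fixed in the world has none). Each returns a list of dicts, best first, with "p" (0 to 1); they miss things now and then, are a little off and sometimes report something else, mostly with a low value. They report only what shows in the picture. A call takes as long as a camera call.
- spotter.find_in(thing, camera): "rect" ([centre column, centre row, width, height] in pixels, round what is visible of it).
The state is a dict: "time": time; "q": joint angles; "qd": joint speeds; "effort": joint torques, N m; "tool_pos": TCP position; "eef_rot": TCP orientation; "contact_force": force on the tool from outside, world axes, zero at the start; "moment": the same for the moment, N m; "opening": finger opening in mm; "finger_force": force on a finger pad.
Only numpy, scipy, OpenCV 4.12 (cv2) and the standard library are available. Lean on these libraries where they do the work, as an engineer would, in place of code of your own. Each camera call takes 0.05 s, during which the arm holds its last target. There are 200 camera calls.

## Working session

There is one attempt and no reset: what is moved stays moved. The work goes in short steps, Python scripts to look and compute and a tool call to move; the robot and the scene stay as the last step left them, time stands still between calls to the robot, and variables do not carry over. Pictures are saved under pics/ and viewed, at most 10 in all, crops included, and the job is handed in when it is done.

Besides the shell and the picture viewer there is one more tool, called after "Request:" as a command line: name --argument value ..., lists and objects as JSON in quotes. apply_moves: Moves the arm, as the interface text tells. Its arguments: {"type":"object","properties":{"rows":{"type":"array","items":{"type":"array"}},"gripper":{"type":"number"},"squeeze":{"type":"number"}},"required":["rows"]}

```bash
mkdir -p pics; ls; python3 - <<'E'
from bench import state,cams,spotter
import cv2
print(state())
for c in("scene","top"):
    f=cams.grab_frame(c); cv2.imwrite(f"pics/{c}0.png",f["frame"])
    print({k:v for k,v in f.items() if k!="frame"})
    for n in("stylus_case","gauge_box","rack","bay_stop","probe_box_1","stepped_shaft","ring_gauge","flange_part"):
        print(c,n,[([round(x) for x in d["rect"]],round(d["p"],2)) for d in spotter.find_in(n,c)])
E
```

```text
pics
{'time': 0.0, 'q': array([9.90681530e-01, 3.78067996e-01, 7.96113941e-02, 1.27440161e+00,
       1.77938972e-05, 1.46051272e+00]), 'qd': array([ 1.63407979e-03, -4.62662282e-04,  7.91494600e-04,  3.60967114e-04,
        1.35598746e-03, -3.35448068e-05]), 'effort': array([-8.87633068e-04, -4.63598049e+01,  2.69878650e+01,  2.07270827e-02,
       -3.30168104e-04,  1.79541024e-05]), 'tool_pos': array([259.92748938, 512.13055385, 221.05246913]), 'eef_rot': array([-7.31073319e-01, -3.05460938e+00,  3.03758944e-03]), 'contact_force': array([ 0.40104888,  0.27444165, -0.06249685]), 'moment': array([0.02770641, 0.03017905, 0.04039879]), 'finger_force': 0.0, 'opening': 85.19730219795063}
{'fx': 455.9052027250389, 'fy': 455.9052027250389, 'cx': 311.3475444422959, 'cy': 242.8794687518172, 'k1': 0.010930621179416573, 'R': array([[ 0.82964647, -0.5582621 ,  0.00549226],
       [-0.40050261, -0.60199255, -0.69079854],
       [ 0.38895294,  0.5709189 , -0.72302643]]), 't': array([-472.98964672,  262.45772083,  974.04288181])}
scene stylus_case [([377, 337, 62, 37], 0.9)]
scene gauge_box [([376
[... 459 characters left out ...]
0.11981260908490061, 'R': array([[ 4.36532228e-03, -9.99737709e-01, -2.24823844e-02],
       [-9.88742561e-01, -9.52533105e-04, -1.49623662e-01],
       [ 1.49563001e-01,  2.28824458e-02, -9.88487381e-01]]), 't': array([ -15.15843513,  567.31522712, 1129.76007225])}
top stylus_case [([465, 275, 48, 51], 0.68)]
top gauge_box [([458, 274, 115, 98], 0.68), ([368, 312, 29, 29], 0.57)]
top rack [([250, 211, 64, 63], 0.83), ([265, 209, 13, 30], 0.68)]
top bay_stop []
top probe_box_1 [([264, 207, 11, 30], 0.87), ([231, 214, 15, 32], 0.6)]
top stepped_shaft [([194, 200, 19, 23], 0.9)]
top ring_gauge [([354, 234, 33, 34], 0.94)]
top flange_part [([465, 274, 54, 51], 0.69), ([365, 312, 27, 30], 0.67)]
```

```bash
python3 - <<'E'
import cv2
t=cv2.imread("pics/top0.png"); s=cv2.imread("pics/scene0.png")
# top: crop cols 170-530, rows 170-370  ; scale 2.2
cv2.imwrite("pics/tc.png",cv2.resize(t[165:365,180:540],None,fx=2.2,fy=2.2,interpolation=3))
cv2.imwrite("pics/rc.png",cv2.resize(t[170:255,190:310],None,fx=6.5,fy=6.5,interpolation=3))
cv2.imwrite("pics/sc.png",cv2.resize(s[150:430,250:480],None,fx=2.1,fy=2.1,interpolation=3))
E
```

```text
(no output)
```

View pics/tc.png

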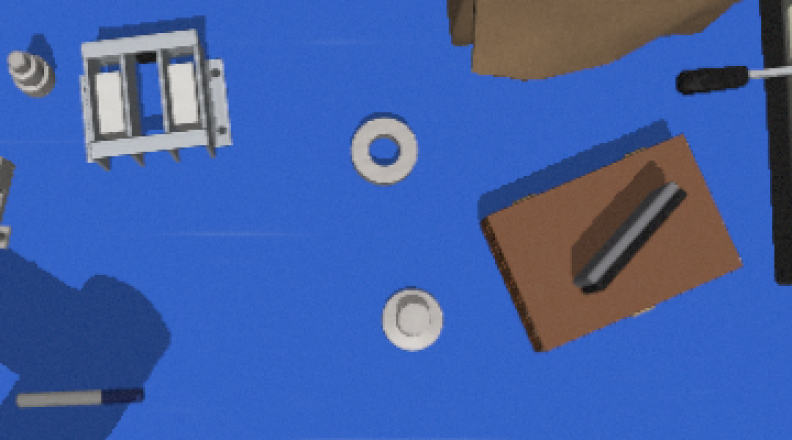

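View pics/rc.png

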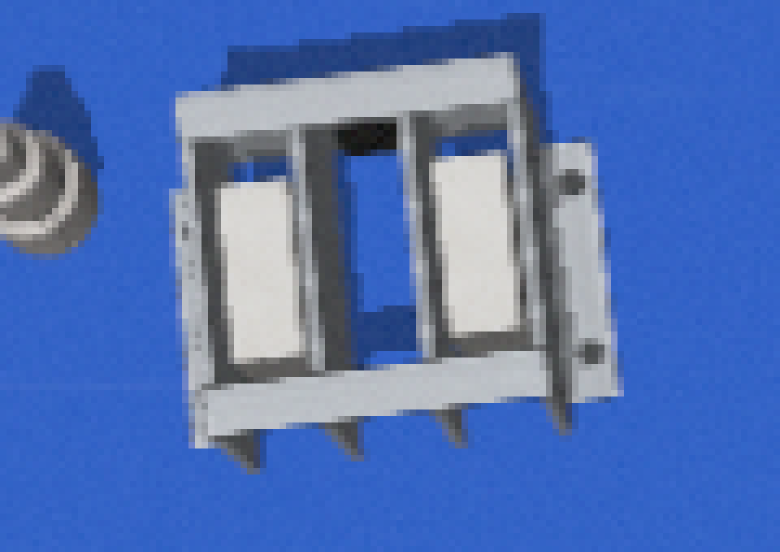

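View pics/sc.png

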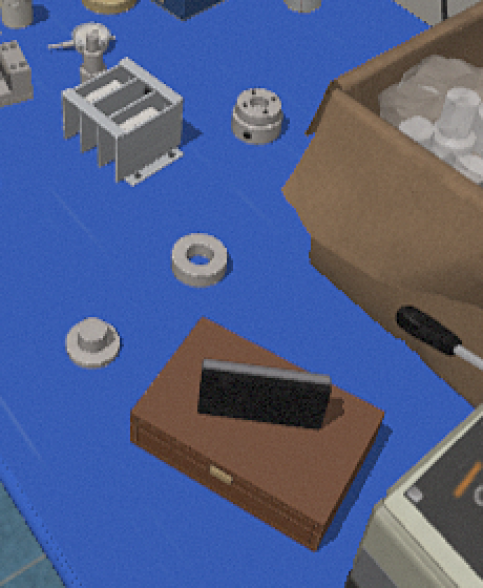

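The top view has the rack at left with the middle bay empty (rack corners at about 217,184 to 275,231 in full-frame pixels). The case stands diagonally on the gauge box, near 465,275. Next I fit the poses from corners and check them by overlay.

```bash
cat > h.py <<'E'
import numpy as np,cv2
from bench import state,cams,spotter
from scipy.optimize import least_squares
def proj(f,X):
    c=np.atleast_2d(X)@f["R"].T+f["t"]; u=c[:,:2]/c[:,2:]
    u=u*(1+f["k1"]*(u**2).sum(1,keepdims=True)); return u*[f["fx"],f["fy"]]+[f["cx"],f["cy"]]
def plane(f,p,z):
    return least_squares(lambda v:(proj(f,[v[0],v[1],z])-p).ravel(),[450,0]).x
def rect(x,y,a,lx,ly,z0,z1):
    c,s=np.cos(a),np.sin(a)
    return np.array([[x+c*i*lx/2-s*j*ly/2,y+s*i*lx/2+c*j*ly/2,z] for z in(z0,z1) for i,j in((-1,-1),(1,-1),(1,1),(-1,1))])
def draw(im,f,P,col,s,o):
    q=(proj(f,P)-o)*s
    for a,b in [(0,1),(1,2),(2,3),(3,0),(4,5),(5,6),(6,7),(7,4),(0,4),(1,5),(2,6),(3,7)]:
        cv2.line(im,tuple(int(v) for v in q[a]),tuple(int(v) for v in q[b]),col,1)
E
python3 - <<'E'
from h import *
T=cams.grab_frame("top");S=cams.grab_frame("scene")
for f in(T,S): print(-f["R"].T@f["t"])
rc=np.array([[177,95],[517,55],[552,395],[208,433]])/6.5+[190,170]
P=np.array([[57,56],[57,-56],[-57,-56],[-57,56]])
W=np.array([plane(T,p,82) for p in rc]);print(W)
def res(v):
    c,s=np.cos(v[2]),np.sin(v[2]);return (P@np.array([[c,s],[-s,c]])+v[:2]-W).ravel()
r=least_squares(res,[600,100,0]);print("rack",r.x,r.fun)
tc=np.array([[578,280],[590,292],[668,183],[687,193]])/2.2+[180,165]
print("case top",[plane(T,p,130) for p in tc])
for n,z in(("stepped_shaft",40),("ring_gauge",11),("flange_part",16)):
    d=[e for e in spotter.find_in(n,"top") ]; print(n,[plane(T,e["rect"][:2],z) for e in d][:2])
im=cv2.resize(T["frame"][240:310,425:500],None,fx=8,fy=8,interpolation=3);cv2.imwrite("pics/case.png",im)
np.save("rack.npy",r.x)
E
```

```text
[ 392.024575    -40.46574632 1201.29655868]
[ 118.67234785 -662.15409182  888.16193866]
[[689.55698029 191.10262416]
 [702.40931015  79.88079754]
 [590.08769153  66.63258085]
 [577.74357687 177.27675534]]
rack [6.39949390e+02 1.28723189e+02 1.16697564e-01] [ 0.48448662 -0.12364137  0.67263857 -0.14005383 -0.23037902 -0.16518469
 -0.92674617  0.42887989]
case top [array([ 459.75082598, -268.18193156]), array([ 449.06313548, -278.66548797]), array([ 546.96792914, -352.72846359]), array([ 537.86380723, -369.79991535])]
stepped_shaft [array([671.65466587, 250.94111658])]
ring_gauge [array([593.92970112, -95.59986463]), array([ 503.17490257, -327.23228225])]
flange_part [array([ 421.62971213, -129.54194396])]
```

View pics/case.png

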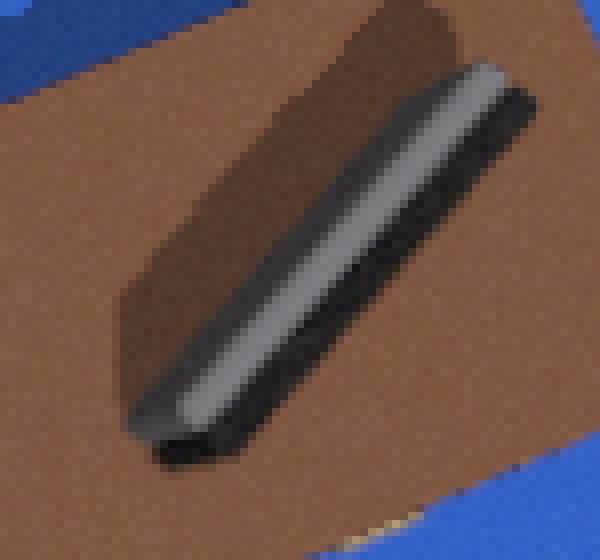

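```bash
python3 - <<'E'
from h import *
T=cams.grab_frame("top");S=cams.grab_frame("scene")
px=np.array([[178,412],[240,452],[537,106],[475,65]])/8+[425,240]
W=np.array([plane(T,p,130) for p in px])
print(W, [np.linalg.norm(W[i]-W[i-1]) for i in range(4)])
c=W.mean(0); d=(W[2]+W[3]-W[0]-W[1])/2; a=np.arctan2(d[1],d[0]); print("case",c,a,np.linalg.norm(d))
x=np.load("rack.npy")
out=[]
for f,w,sc in((T,(185,170,500,320),2.5),(S,(270,170,420,380),2.1)):
    im=cv2.resize(f["frame"][w[1]:w[3],w[0]:w[2]],None,fx=sc,fy=sc,interpolation=3)
    draw(im,f,rect(*x,114,112,0,82),(0,255,255),sc,w[:2]); draw(im,f,rect(*c,a,120,20,60,130),(0,255,0),sc,w[:2])
    out.append(im)
cv2.imwrite("pics/ovT.png",out[0]);cv2.imwrite("pics/ovS.png",out[1])
E
```

```text
[[ 461.24389694 -277.15119531]
 [ 451.42314365 -292.19858437]
 [ 536.81709924 -369.45564272]
 [ 547.08278147 -354.22523771]] [np.float64(115.36343488308353), np.float64(17.968614651718156), np.float64(115.15546325036108), np.float64(18.367075670980068)]
case [ 499.14173032 -323.25766503] -0.7335294603225365 115.25924495701992
```

View pics/ovT.png

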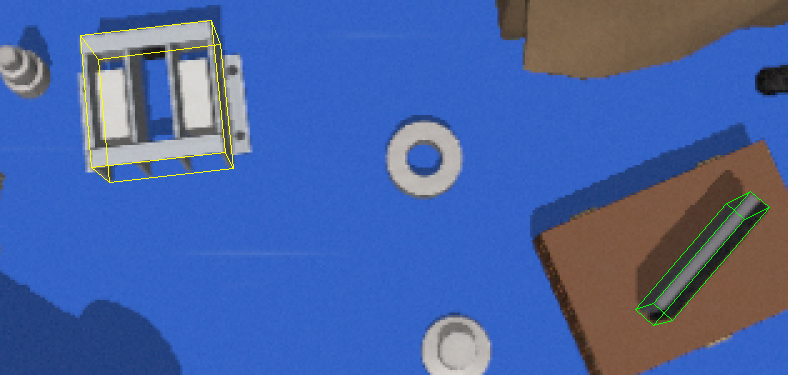

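View pics/ovS.png

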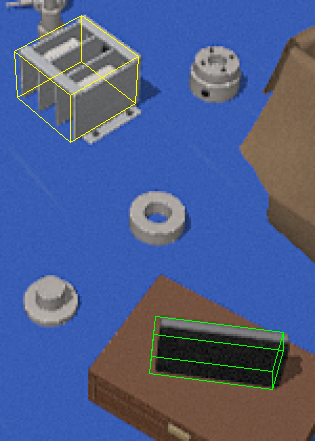

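The overlays match in both views: rack at (640, 129) with yaw 0.117, and the empty bay is the middle one. The case is at (499, -323) with yaw -0.734. Next is a helper that turns targets into tool-axis moves.

```bash
cat > mv.py <<'E'
# mv.py: shifts (cm) from commanded pose (x y z yaw) through listed targets
import sys,numpy as np
from scipy.spatial.transform import Rotation as Ro
def base(x,y,z,yaw): return np.array([x,y,z]),np.column_stack([[np.cos(yaw),np.sin(yaw),0],[np.sin(yaw),-np.cos(yaw),0],[0,0,-1]])
a=[list(map(float,s.split(","))) for s in sys.argv[1:]]
p0,R0=base(*a[0])
for t in a[1:]:
    p,R=base(*t); print(np.round(R0.T@(p-p0)/10,2),np.round(Ro.from_matrix(R0.T@R).as_rotvec(),3))
E
python3 mv.py 260.32,512.74,222,2.672 499,-323,222,2.408
python3 -c "
from scipy.spatial.transform import Rotation as R;import numpy as np
m=R.from_rotvec([-0.731073,-3.0546,0.0030]).as_matrix();print(np.arctan2(m[1,0],m[0,0]),m)"
```

```text
[-59.1  -63.73   0.  ] [0.    0.    0.264]
2.671759992160048 [[-8.91644031e-01  4.52735688e-01 -1.14844955e-03]
 [ 4.52737070e-01  8.91642468e-01 -1.68938430e-03]
 [ 2.59161830e-04 -2.02627511e-03 -9.99997914e-01]]
```

Request:
apply_moves --rows '[[[-2, -2.2, 0], [0, 0, 0]], [[-6, -6.5, 0], [0, 0, 0]], [[-10, -10.8, 0], [0, 0, 0]], [[-14, -15.1, 0], [0, 0, 0]], [[-18, -19.4, 0], [0, 0, 0]], [[-22, -23.7, 0], [0, 0, 0]], [[-26, -28, 0], [0, 0, 0]], [[-30, -32.3, 0], [0, 0, 0]]]' --gripper 8.5 --squeeze 30

```text
time: 2.25
tool_pos: [382.0, 87.2, 222.3]
eef_rot: [0.73, 3.054, 0.001]
contact_force: [0.1, 0.6, 0.3]
opening: 84.9
finger_force: 0.0
```

Request:
apply_moves --rows '[[[-4, -4.3, 0], [0, 0, 0.04]], [[-8, -8.6, 0], [0, 0, 0.08]], [[-12, -12.9, 0], [0, 0, 0.12]], [[-16, -17.2, 0], [0, 0, 0.16]], [[-20, -21.5, 0], [0, 0, 0.2]], [[-24, -25.9, 0], [0, 0, 0.24]], [[-27, -29.3, 0], [0, 0, 0.264]], [[-29.1, -31.43, 0], [0, 0, 0.264]]]'

```text
time: 3.25
tool_pos: [498.9, -325.5, 221.6]
eef_rot: [1.13, 2.931, -0.0]
contact_force: [-0.2, 1.2, -0.7]
opening: 85.2
finger_force: 0.0
```

```bash
python3 mv.py 499,-323,222,2.408 499,-323,105,2.408; python3 - <<'E'
from h import *
S=cams.grab_frame("scene");s=state();print(s["tool_pos"],s["time"],s["q"])
im=cv2.resize(S["frame"][230:400,290:460],None,fx=3,fy=3,interpolation=3)
draw(im,S,rect(499,-323,-0.7335,120,20,60,130),(0,255,0),3,(290,230));cv2.imwrite("pics/ap.png",im)
E
```

```text
[ 0.   0.  11.7] [0. 0. 0.]
[ 499.69778972 -328.491686    221.2121204 ] 3.3 [-0.68668738  0.42387629  0.14873806  1.29337432 -0.0016917   0.05067628]
```

Request:
apply_moves --rows '[[[0, 0, 0], [0, 0, 0]], [[0, 0, 0], [0, 0, 0]], [[0, 0, 1], [0, 0, 0]], [[0, 0, 2], [0, 0, 0]], [[0, 0, 3], [0, 0, 0]], [[0, 0, 4], [0, 0, 0]], [[0, 0, 5], [0, 0, 0]], [[0, 0, 5], [0, 0, 0]]]'

```text
time: 4.3
tool_pos: [498.1, -322.6, 170.8]
eef_rot: [-1.126, -2.931, -0.001]
contact_force: [0.2, 0.1, -0.5]
opening: 85.0
finger_force: 0.0
```

```bash
python3 - <<'E'
from h import *
S=cams.grab_frame("scene");s=state();print(s["tool_pos"],s["time"],s["eef_rot"])
im=cv2.resize(S["frame"][230:400,290:460],None,fx=3,fy=3,interpolation=3)
draw(im,S,rect(499,-323,-0.7335,120,20,60,130),(0,255,0),3,(290,230));cv2.imwrite("pics/ap.png",im)
E
```

```text
[ 498.50663621 -322.86018158  171.49584785] 4.35 [-1.12670072e+00 -2.93163591e+00 -6.38972213e-04]
```

View pics/ap.png

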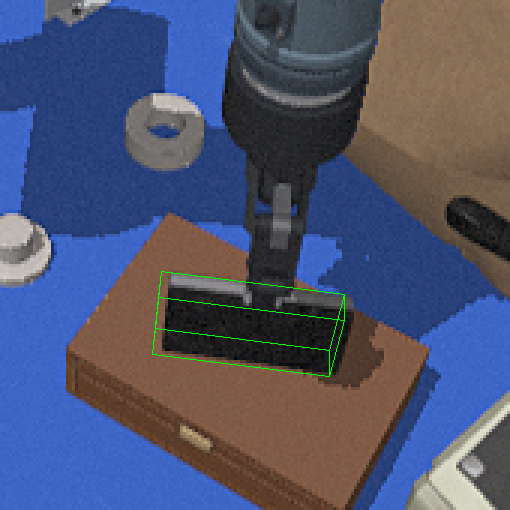

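The gripper is centred over the case, which spans columns 162–345 of the crop. I'll descend and grip.

Request:
apply_moves --rows '[[[0, 0, 1], [0, 0, 0]], [[0, 0, 2.2], [0, 0, 0]], [[0, 0, 3.4], [0, 0, 0]], [[0, 0, 4.6], [0, 0, 0]], [[0, 0, 5.6], [0, 0, 0]], [[0, 0, 6.5], [0, 0, 0]], [[0, 0, 6.7], [0, 0, 0]], [[0, 0, 6.7], [0, 0, 0]]]'

```text
time: 5.35
tool_pos: [498.8, -323.1, 105.0]
eef_rot: [1.127, 2.932, 0.0]
contact_force: [-0.6, 0.3, -0.0]
opening: 85.4
finger_force: 0.0
```

Request:
apply_moves --rows '[[[0, 0, 0], [0, 0, 0]], [[0, 0, 0], [0, 0, 0]], [[0, 0, 0], [0, 0, 0]], [[0, 0, 0], [0, 0, 0]], [[0, 0, 0], [0, 0, 0]], [[0, 0, 0], [0, 0, 0]], [[0, 0, 0], [0, 0, 0]], [[0, 0, 0], [0, 0, 0]]]' --gripper 1 --squeeze 30

```text
time: 6.35
tool_pos: [499.0, -323.1, 105.2]
eef_rot: [1.127, 2.932, -0.0]
contact_force: [-0.1, 0.8, 2.5]
opening: 19.4
finger_force: 33.1
```

Request:
apply_moves --rows '[[[0, 0, -0.5], [0, 0, 0]], [[0, 0, -1.5], [0, 0, 0]], [[0, 0, -3], [0, 0, 0]], [[0, 0, -4.5], [0, 0, 0]], [[0, 0, -6], [0, 0, 0]], [[0, 0, -7.5], [0, 0, 0]], [[0, 0, -8.6], [0, 0, 0]], [[0, 0, -9], [0, 0, 0]]]'

```text
time: 7.35
tool_pos: [499.2, -323.4, 196.0]
eef_rot: [1.126, 2.931, -0.001]
contact_force: [-0.2, -0.4, -1.2]
opening: 19.5
finger_force: 32.6
```

```bash
python3 mv.py 499,-323,195,2.408 511,113.6,195,3.2583
```

```text
[28.34 33.23  0.  ] [ 0.    0.   -0.85]
```

Request:
apply_moves --rows '[[[1, 1.17, 0], [0, 0, 0]], [[2.8, 3.28, 0], [0, 0, 0]], [[4.6, 5.39, 0], [0, 0, 0]], [[6.4, 7.5, 0], [0, 0, 0]], [[8.2, 9.61, 0], [0, 0, 0]], [[10, 11.7, 0], [0, 0, 0]], [[12, 14.07, 0], [0, 0, 0]], [[14, 16.4, 0], [0, 0, 0]]]'

```text
time: 8.35
tool_pos: [503.6, -105.3, 194.2]
eef_rot: [-1.126, -2.931, -0.001]
contact_force: [-0.2, 0.7, -0.4]
opening: 19.0
finger_force: 32.6
```

Request:
apply_moves --rows '[[[2, 2.3, 0], [0, 0, -0.1]], [[4, 4.7, 0], [0, 0, -0.22]], [[6, 7, 0], [0, 0, -0.34]], [[8, 9.4, 0], [0, 0, -0.46]], [[10, 11.7, 0], [0, 0, -0.58]], [[12, 14.1, 0], [0, 0, -0.7]], [[13.5, 15.8, 0], [0, 0, -0.8]], [[14.34, 16.83, 0], [0, 0, -0.85]]]'

```text
time: 9.35
tool_pos: [509.6, 115.1, 194.3]
eef_rot: [0.188, -3.134, -0.0]
contact_force: [0.0, -0.3, -1.6]
opening: 19.3
finger_force: 32.6
```

Request:
apply_moves --rows '[[[0, 0, 0], [0, 0, 0]], [[0, 0, 1.5], [0, 0, 0]], [[0, 0, 3.5], [0, 0, 0]], [[0, 0, 5.5], [0, 0, 0]], [[0, 0, 7.5], [0, 0, 0]], [[0, 0, 9.5], [0, 0, 0]], [[0, 0, 11], [0, 0, 0]], [[0, 0, 11], [0, 0, 0]]]'

```text
time: 10.35
tool_pos: [509.4, 112.8, 83.4]
eef_rot: [0.18, -3.133, 0.0]
contact_force: [0.1, 0.9, -0.6]
opening: 19.0
finger_force: 32.6
```

```bash
python3 - <<'E'
from h import *
s=state();print(s["tool_pos"],s["eef_rot"],s["contact_force"])
T=cams.grab_frame("top");S=cams.grab_frame("scene");x=np.load("rack.npy");out=[]
for f,w,sc in((T,(200,170,330,300),4),(S,(250,160,350,290),4)):
    im=cv2.resize(f["frame"][w[1]:w[3],w[0]:w[2]],None,fx=sc,fy=sc,interpolation=3)
    draw(im,f,rect(*x,114,32,0,78),(0,255,255),sc,w[:2]); draw(im,f,rect(511,113.6,x[2],120,20,25,95),(0,255,0),sc,w[:2])
    out.append(im[:520])
cv2.imwrite("pics/pl.png",np.hstack([o[:520,:400] for o in out]))
E
```

```text
[509.35380008 112.82359938  83.38924949] [ 1.80380724e-01 -3.13307949e+00  1.99805311e-04] [ 0.14981071  0.90337428 -0.61888114]
```

View pics/pl.png

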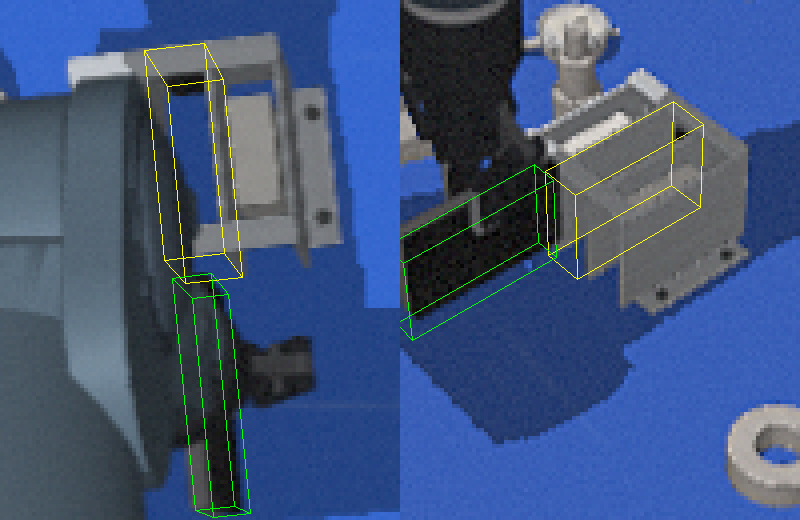

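The case hangs in line with the empty bay in both views (left crop: case at columns 190–240, bay at 165–240). I'll lower it slowly to the table.

Request:
apply_moves --rows '[[[0, 0, 0.8], [0, 0, 0]], [[0, 0, 1.6], [0, 0, 0]], [[0, 0, 2.3], [0, 0, 0]], [[0, 0, 2.9], [0, 0, 0]], [[0, 0, 3.3], [0, 0, 0]], [[0, 0, 3.6], [0, 0, 0]], [[0, 0, 3.8], [0, 0, 0]], [[0, 0, 3.8], [0, 0, 0]]]'

```text
time: 11.45
tool_pos: [510.9, 113.5, 47.0]
eef_rot: [-0.182, 3.136, 0.0]
contact_force: [-0.0, -0.0, -1.7]
opening: 19.0
finger_force: 32.6
```

Request:
apply_moves --rows '[[[0, 0, 0.03], [0, 0, 0]], [[0, 0, 0.06], [0, 0, 0]], [[0, 0, 0.09], [0, 0, 0]], [[0, 0, 0.12], [0, 0, 0]], [[0, 0, 0.12], [0, 0, 0]], [[0, 0, 0.12], [0, 0, 0]], [[0, 0, 0.12], [0, 0, 0]], [[0, 0, 0.12], [0, 0, 0]]]'

```text
time: 12.45
tool_pos: [510.9, 113.5, 45.8]
eef_rot: [-0.182, 3.136, 0.0]
contact_force: [1.6, -0.5, -1.4]
opening: 19.3
finger_force: 32.6
```

Request:
apply_moves --rows '[[[0, 0, 0.03], [0, 0, 0]], [[0, 0, 0.06], [0, 0, 0]], [[0, 0, 0.09], [0, 0, 0]], [[0, 0, 0.12], [0, 0, 0]], [[0, 0, 0.12], [0, 0, 0]], [[0, 0, 0.12], [0, 0, 0]], [[0, 0, 0.12], [0, 0, 0]], [[0, 0, 0.12], [0, 0, 0]]]'

```text
time: 13.45
tool_pos: [510.9, 113.6, 45.2]
eef_rot: [-0.182, 3.136, 0.0]
contact_force: [-2.6, 1.2, 5.5]
opening: 19.2
finger_force: 33.4
```

On the table (5.5 N upward). Release.

Request:
apply_moves --rows '[[[0, 0, 0], [0, 0, 0]], [[0, 0, 0], [0, 0, 0]], [[0, 0, 0], [0, 0, 0]], [[0, 0, 0], [0, 0, 0]], [[0, 0, 0], [0, 0, 0]], [[0, 0, 0], [0, 0, 0]], [[0, 0, 0], [0, 0, 0]], [[0, 0, 0], [0, 0, 0]]]' --gripper 6

```text
time: 14.45
tool_pos: [510.9, 113.5, 44.6]
eef_rot: [-0.182, 3.136, 0.0]
contact_force: [-0.7, -0.6, -0.2]
opening: 60.1
finger_force: 0.0
```

Request:
apply_moves --rows '[[[0, 0, -1], [0, 0, 0]], [[0, 0, -2.5], [0, 0, 0]], [[0, 0, -4], [0, 0, 0]], [[0, 0, -6], [0, 0, 0]], [[0, 0, -8], [0, 0, 0]], [[3, 0, -9], [0, 0, 0]], [[6, 0, -9], [0, 0, 0]], [[9, 0, -9], [0, 0, 0]]]'

```text
time: 15.45
tool_pos: [421.3, 103.0, 136.0]
eef_rot: [-0.182, 3.134, 0.0]
contact_force: [0.4, -0.2, 0.5]
opening: 60.3
finger_force: 0.0
```

```bash
python3 - <<'E'
from h import *
s=state();print(s["tool_pos"],s["eef_rot"],s["opening"])
S=cams.grab_frame("scene");T=cams.grab_frame("top");x=np.load("rack.npy");out=[]
for f,w,sc in((T,(200,170,300,300),4),(S,(220,160,320,290),4)):
    im=cv2.resize(f["frame"][w[1]:w[3],w[0]:w[2]],None,fx=sc,fy=sc,interpolation=3)
    draw(im,f,rect(*x,114,32,0,78),(0,255,255),sc,w[:2]); draw(im,f,rect(511,113.6,x[2],120,20,0,70),(0,255,0),sc,w[:2])
    out.append(im)
cv2.imwrite("pics/pl2.png",np.hstack([o[:520,:400] for o in out]))
E
```

```text
[421.29915663 103.04093221 135.98860007] [-1.82335587e-01  3.13408209e+00  2.15738302e-04] 60.30541451684114
```

View pics/pl2.png

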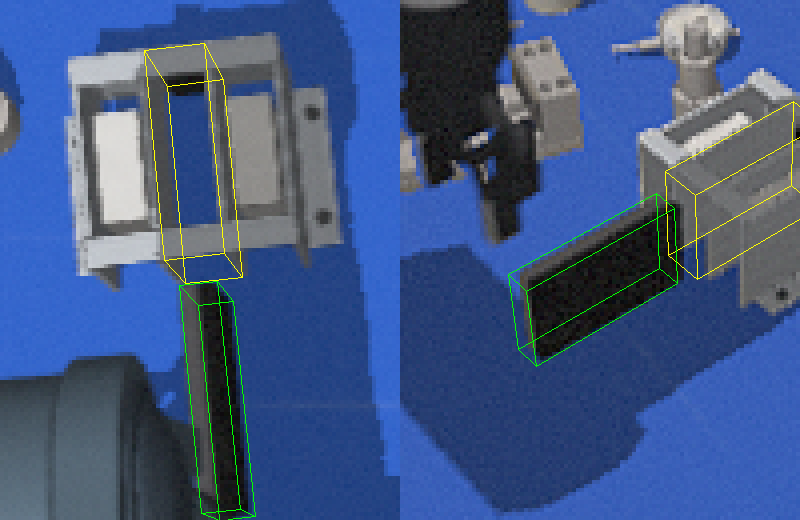

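The case stands alone at own x ≈ -130, aligned with the bay; both views match the model. I'll close the fingers and descend behind it.

Request:
apply_moves --rows '[[[0, 0, 0], [0, 0, 0]], [[0, 0, 0], [0, 0, 0]], [[0, 0, 1], [0, 0, 0]], [[0, 0, 3], [0, 0, 0]], [[0, 0, 5], [0, 0, 0]], [[0, 0, 7], [0, 0, 0]], [[0, 0, 8.6], [0, 0, 0]], [[0, 0, 8.7], [0, 0, 0]]]' --gripper 0

```text
time: 16.55
tool_pos: [420.1, 102.9, 46.0]
eef_rot: [0.182, -3.133, 0.0]
contact_force: [-0.4, 0.4, 0.6]
opening: 0.1
finger_force: 0.0
```

Request:
apply_moves --rows '[[[-0.6, 0, 0], [0, 0, 0]], [[-1.2, 0, 0], [0, 0, 0]], [[-1.8, 0, 0], [0, 0, 0]], [[-2.4, 0, 0], [0, 0, 0]], [[-3, 0, 0], [0, 0, 0]], [[-3.6, 0, 0], [0, 0, 0]], [[-4.2, 0, 0], [0, 0, 0]], [[-4.6, 0, 0], [0, 0, 0]]]'

```text
time: 17.55
tool_pos: [467.7, 108.5, 47.6]
eef_rot: [-0.182, 3.136, 0.0]
contact_force: [-0.8, 0.1, -1.0]
opening: -0.2
finger_force: 0.2
```

```bash
python3 - <<'E'
from h import *
s=state();print(s["tool_pos"],s["eef_rot"],s["contact_force"],s["opening"])
S=cams.grab_frame("scene");T=cams.grab_frame("top");x=np.load("rack.npy");out=[]
c=np.array([x[0]-96*np.cos(x[2]),x[1]-96*np.sin(x[2])])
for f,w,sc in((T,(200,170,300,300),4),(S,(220,160,320,290),4)):
    im=cv2.resize(f["frame"][w[1]:w[3],w[0]:w[2]],None,fx=sc,fy=sc,interpolation=3)
    draw(im,f,rect(*x,114,32,0,78),(0,255,255),sc,w[:2]); draw(im,f,rect(*c,x[2],120,20,0,70),(0,255,0),sc,w[:2])
    out.append(im)
cv2.imwrite("pics/pu.png",np.hstack([o[:520,:400] for o in out]))
print(spotter.find_in("stylus_case","scene")[:1],spotter.find_in("stylus_case","top")[:1])
# visible case extent along bay axis: dark near-face pixels sampled along the z=35 line of near (own -y) face, scene view
r=np.array([np.cos(x[2]),np.sin(x[2])]);n=np.array([-r[1],r[0]])
for u in range(-210,-40,6):
    p=proj(S,[*(x[:2]+u*r-10*n),30])[0]; print(u,S["frame"][int(round(p[1])),int(round(p[0]))].tolist(),end=" ")
E
```

```text
[467.72349337 108.48872476  47.56514106] [-1.82409544e-01  3.13594812e+00  1.80876974e-04] [-0.81224709  0.14983199 -0.97709692] -0.2076491056358763
[{'rect': [278.4, 225.6, 38.3, 43.0], 'p': 0.88}] [{'rect': [250.8, 250.9, 14.7, 34.9], 'p': 0.56}]
-210 [117, 63, 40] -204 [114, 65, 40] -198 [114, 59, 41] -192 [111, 62, 35] -186 [114, 58, 35] -180 [114, 62, 41] -174 [110, 57, 36] -168 [73, 74, 76] -162 [18, 21, 24] -156 [25, 24, 23] -150 [28, 26, 28] -144 [23, 21, 21] -138 [28, 21, 28] -132 [29, 22, 18] -126 [29, 26, 30] -120 [18, 13, 16] -114 [27, 27, 25] -108 [15, 18, 17] -102 [33, 33, 26] -96 [8, 9, 9] -90 [12, 12, 16] -84 [27, 22, 19] -78 [9, 11, 10] -72 [29, 35, 35] -66 [29, 28, 28] -60 [20, 13, 17] -54 [28, 22, 20] -48 [25, 21, 25] -42 [117, 114, 110]
```

The case is moving with the fingers; its near end is at about -165 and its far end has just entered the bay. I'll keep pushing.

Request:
apply_moves --rows '[[[-0.5, 0, 0], [0, 0, 0]], [[-1, 0, 0], [0, 0, 0]], [[-1.5, 0, 0], [0, 0, 0]], [[-2, 0, 0], [0, 0, 0]], [[-2.5, 0, 0], [0, 0, 0]], [[-3, 0, 0], [0, 0, 0]], [[-3.5, 0, 0], [0, 0, 0]], [[-4, 0, 0], [0, 0, 0]]]'

```text
time: 18.75
tool_pos: [507.2, 113.1, 47.6]
eef_rot: [-0.182, 3.136, 0.0]
contact_force: [0.1, -0.6, -0.4]
opening: -0.1
finger_force: 0.2
```

Request:
apply_moves --rows '[[[-0.5, 0, 0], [0, 0, 0]], [[-1, 0, 0], [0, 0, 0]], [[-1.5, 0, 0], [0, 0, 0]], [[-2, 0, 0], [0, 0, 0]], [[-2.5, 0, 0], [0, 0, 0]], [[-3, 0, 0], [0, 0, 0]], [[-3.5, 0, 0], [0, 0, 0]], [[-4, 0, 0], [0, 0, 0]]]'

```text
time: 19.75
tool_pos: [546.9, 117.7, 47.6]
eef_rot: [0.182, -3.136, -0.0]
contact_force: [-0.9, -0.4, 0.0]
opening: 0.4
finger_force: 0.2
```

```bash
cat > ck.py <<'E'
from h import *
s=state();print(s["time"],s["tool_pos"],s["contact_force"])
S=cams.grab_frame("scene");T=cams.grab_frame("top");x=np.load("rack.npy");out=[]
r=np.array([np.cos(x[2]),np.sin(x[2])]);n=np.array([-r[1],r[0]]);c=x[:2]-13*r
print("tcp own",(s["tool_pos"][:2]-x[:2])@r,(s["tool_pos"][:2]-x[:2])@n)
for f,w,sc in((T,(200,170,300,300),4),(S,(235,160,335,290),4)):
    im=cv2.resize(f["frame"][w[1]:w[3],w[0]:w[2]],None,fx=sc,fy=sc,interpolation=3)
    draw(im,f,rect(*c,x[2],120,20,0,70),(0,255,0),sc,w[:2])
    out.append(im)
cv2.imwrite("pics/end.png",np.hstack([o[:520,:400] for o in out]))
for u in range(-135,-50,4):
    p=proj(S,[*(x[:2]+u*r-10*n),30])[0]; print(u,S["frame"][int(round(p[1])),int(round(p[0]))].tolist(),end=" ")
E
python3 ck.py
```

```text
19.75 [546.92311763 117.73110074  47.58483775] [-0.94361466 -0.41785822  0.01909828]
tcp own -93.67340024586517 -0.08601058703339248
-135 [113, 60, 37] -131 [113, 62, 38] -127 [114, 58, 35] -123 [116, 65, 44] -119 [112, 56, 35] -115 [117, 65, 44] -111 [115, 59, 34] -107 [116, 61, 39] -103 [113, 58, 38] -99 [112, 58, 32] -95 [88, 59, 47] -91 [62, 65, 72] -87 [56, 56, 54] -83 [7, 15, 17] -79 [27, 26, 30] -75 [26, 25, 24] -71 [26, 30, 28] -67 [18, 19, 24] -63 [18, 16, 22] -59 [20, 22, 24] -55 [14, 19, 17] -51 [26, 25, 27]
```

Request:
apply_moves --rows '[[[-0.1, 0, 0], [0, 0, 0]], [[-0.2, 0, 0], [0, 0, 0]], [[-0.3, 0, 0], [0, 0, 0]], [[-0.4, 0, 0], [0, 0, 0]], [[-0.5, 0, 0], [0, 0, 0]], [[-0.6, 0, 0], [0, 0, 0]], [[-0.7, 0, 0], [0, 0, 0]], [[-0.8, 0, 0], [0, 0, 0]]]'

```text
time: 20.85
tool_pos: [554.6, 118.6, 47.6]
eef_rot: [-0.182, 3.136, 0.0]
contact_force: [-0.5, -0.2, 0.5]
opening: -0.1
finger_force: 0.5
```

Request:
apply_moves --rows '[[[-0.03, 0, 0], [0, 0, 0]], [[-0.06, 0, 0], [0, 0, 0]], [[-0.09, 0, 0], [0, 0, 0]], [[-0.12, 0, 0], [0, 0, 0]], [[-0.15, 0, 0], [0, 0, 0]], [[-0.18, 0, 0], [0, 0, 0]], [[-0.2, 0, 0], [0, 0, 0]], [[-0.2, 0, 0], [0, 0, 0]]]'

```text
time: 21.85
tool_pos: [556.6, 118.9, 47.6]
eef_rot: [-0.182, 3.136, 0.0]
contact_force: [-0.8, 0.3, 0.2]
opening: 0.1
finger_force: 0.3
```

Request:
apply_moves --rows '[[[-0.03, 0, 0], [0, 0, 0]], [[-0.06, 0, 0], [0, 0, 0]], [[-0.09, 0, 0], [0, 0, 0]], [[-0.12, 0, 0], [0, 0, 0]], [[-0.15, 0, 0], [0, 0, 0]], [[-0.18, 0, 0], [0, 0, 0]], [[-0.2, 0, 0], [0, 0, 0]], [[-0.2, 0, 0], [0, 0, 0]]]'

```text
time: 22.85
tool_pos: [558.6, 119.1, 47.6]
eef_rot: [-0.182, 3.136, 0.0]
contact_force: [-0.7, 0.3, 0.5]
opening: -0.3
finger_force: 0.3
```

Request:
apply_moves --rows '[[[-0.03, 0, 0], [0, 0, 0]], [[-0.06, 0, 0], [0, 0, 0]], [[-0.09, 0, 0], [0, 0, 0]], [[-0.12, 0, 0], [0, 0, 0]], [[-0.15, 0, 0], [0, 0, 0]], [[-0.18, 0, 0], [0, 0, 0]], [[-0.2, 0, 0], [0, 0, 0]], [[-0.2, 0, 0], [0, 0, 0]]]'

```text
time: 23.85
tool_pos: [559.0, 119.2, 47.4]
eef_rot: [0.182, -3.134, 0.0]
contact_force: [-6.0, 0.5, 5.5]
opening: -0.0
finger_force: 3.1
```

Home on the stop: the force rose to 6 N at the expected depth. I'll back off, lift and look.

Request:
apply_moves --rows '[[[0.5, 0, 0], [0, 0, 0]], [[1.5, 0, 0], [0, 0, 0]], [[3, 0, 0], [0, 0, 0]], [[5, 0, 0], [0, 0, 0]], [[7, 0, -1], [0, 0, 0]], [[9, 0, -3], [0, 0, 0]], [[10, 0, -5.5], [0, 0, 0]], [[10, 0, -8], [0, 0, 0]]]'

```text
time: 24.85
tool_pos: [460.0, 107.6, 128.3]
eef_rot: [-0.183, 3.136, 0.0]
contact_force: [0.7, -0.0, 0.7]
opening: -0.2
finger_force: 0.0
```

Request:
apply_moves --rows '[[[0, 0, -1], [0, 0, 0]], [[0, 4, -2], [0, 0, 0]], [[0, 8, -3], [0, 0, 0]], [[0, 12, -3], [0, 0, 0]], [[0, 16, -3], [0, 0, 0]], [[0, 16, -3], [0, 0, 0]], [[0, 16, -3], [0, 0, 0]], [[0, 16, -3], [0, 0, 0]]]'

```text
time: 25.85
tool_pos: [442.7, 265.6, 157.4]
eef_rot: [0.18, -3.136, 0.001]
contact_force: [-0.0, 0.1, 0.9]
opening: 0.1
finger_force: 0.0
```

```bash
python3 ck.py
```

```text
25.85 [442.69024742 265.58606663 157.35979766] [-0.02240699  0.0985612   0.94288049]
tcp own -179.98215866679664 158.89946167320605
-135 [109, 52, 31] -131 [113, 62, 40] -127 [112, 58, 38] -123 [110, 58, 37] -119 [109, 56, 33] -115 [115, 64, 41] -111 [113, 63, 42] -107 [111, 59, 37] -103 [111, 60, 35] -99 [112, 60, 41] -95 [110, 60, 32] -91 [114, 62, 41] -87 [116, 64, 40] -83 [109, 55, 34] -79 [74, 73, 77] -75 [41, 38, 48] -71 [28, 33, 31] -67 [26, 26, 27] -63 [23, 26, 27] -59 [12, 8, 18] -55 [23, 20, 14] -51 [36, 31, 34]
```

View pics/end.png

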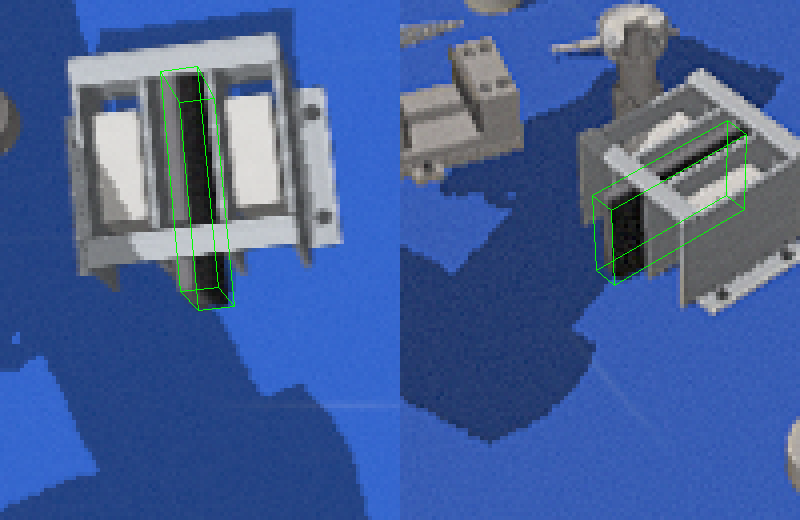

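The case stands upright in the middle bay. Its near end sits within about 2 mm of the home model (crop 180–235, 290–310), and the white boxes haven't moved. I'm handing in.

```bash
python3 -c "
from bench import workorder;print(workorder.finish_job())"
```

```text
the job is handed in; nothing more can be done
None
```

I stood the stylus case on the table, released it, pushed it end-first onto the rubber stop in the middle bay and handed the job in; the last picture shows it upright and about 2 mm from the home position, but no verdict came back.

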